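# Pop the touch-latch lid of the filter box on the coffee bar

## Robot

A 6-joint arm with a two-finger parallel gripper is mounted at the origin on the work surface. World frame = base frame: x ahead of the robot, y to its left, z up, the work surface at z = 0. Lengths are in m, angles in degrees, forces in N, time in s.
With the tool pointing down it reaches from about 0.4 to 0.825 m from the base axis. Payload 7 kg.
Tool frame: the origin (TCP) lies midway between the tips of the shut fingers; the grasp point (between the pads) lies 19 mm behind it; x points along the fingers, z is the direction in which the jaws open and shut, and the axes are right-handed (so a half turn about x gives the same grasp; the last joint's range is limited). The gripper opens to 88 mm and grips with 3 to 60 N. Pads are 19 mm wide; open, the fingers measure 130 mm over their backs; the gripper's body (78 mm by 193 mm) begins 47 mm behind the grasp point.
Start: joints at [80.334, 20.546, 0.682, 0, -70.136, -16.507], TCP at [0.298, 0.606, 0.196] pointing down, gripper open.
Joint ranges: [-176.03, 176.03], [-82.01, 121.73], [-58.28, 71.71], [-173.87, 95.51], [-174.79, -0.11], [-173.66, 173.66]. Speed limits (degrees/s): [136.94, 136.94, 172.46, 180, 180, 180].

## Interface

Orientations are given as [roll, pitch, yaw] about the fixed x, y, z axes, in that order (R = Rz(yaw) Ry(pitch) Rx(roll)).
In Python, from plant import get_state, capture, close_job gives the robot as it stands.
- The arm moves only by the tool play_rows, never from a script. Its argument "series" is one flat list of numbers, 4 for each row, row after row: the shift along the tool's x, y, z in m, then the turn about the tool's x in rad. In form: [tx, ty, tz, spin, tx, ty, tz, spin, ...]. A call has exactly 5 rows; each row shifts and turns the commanded pose from where the row before left it, along the tool's axes as they then stand; what a row does not reach is not made up. A row lasts 1/12 s, in which the tool goes at most 41.7 mm and 7.16 degrees, less where a joint would pass 70% of its speed; a pose out of reach is approached as far as the arm can. A call is refused whole if a number of a shift passes 0.0417 or a number of a turn 0.125, either way. A call with a gripper value outside its range is refused whole. "jaw" is the opening in per cent of the stroke, from 0 (shut) to 100 (fully open), set as the call begins (left out, the last holds). The fingers move at their own pace and stop on an object; "squeeze" is the grip in N (left out, the last holds). Time passes only in rows, so rows that do not move let the fingers close, or fill a call up. It gives the time, the measured TCP pose, the force and the opening at its end, in the units of the state.
- get_state(): the state, without advancing time (a new reading comes with each control period).
- capture(name): name is "scene" or "top" or "wrist"; returns a dict with "img" (384x512x3 uint8, blue, green, red), "K" (3x3 intrinsics, pixels), "world_from_camera" (4x4, takes a point from camera to world coordinates). Camera axes: x right, y down, z forward; pixel columns grow to the right and rows downward; lengths in m; the calibration is good to about 2 mm. A picture is of the moment at which its call begins. There is no depth.
- close_job(): hands the job in, once; it reports no verdict.
The state is a dict: "time_s": time; "joints": joint angles; "qd": joint speeds; "joint_torque": joint torques, N m; "tcp_pos": TCP position; "eef_rot": TCP orientation; "contact_force": force on the tool from outside, world axes, zero at the start; "moment": the same for the moment, N m; "gripper_width": finger opening in m.
Only numpy, scipy, OpenCV 4.12 (cv2) and the standard library are available. Lean on these libraries where they do the work, as an engineer would, in place of code of your own. Each camera call takes 0.05 s, during which the arm holds its last target.

## Task

Open the wider of the two counter boxes: press down on the front of its wooden lid with a fingertip until the catch lets go and the lid springs ajar, then push the lid up and back with the outside of the fingers until it stands upright or leans back, and leave it so with the hand clear. Leave the narrow box shut, and do not lift, knock over or shift any of the things on the counter.

Things in the scene. Friction and masses are not known exactly. Their poses are not given: they have to be found in the camera images.
- wide_box: white counter box screwed down, 180 mm wide (y), 150 deep (x), 90 tall, origin under its centre; its +x points from the front edge to the hinge at the back. Handleless wooden lid, 180 x 148 x 10 mm, over the whole top with a 7 mm gap to the rim: lid top 107 mm above the counter. The wider of the two; touch catch under the front of its lid.
- wide_box_lid (a joint): lid angle, rad: 0 latched shut, negative pressed in (stop at -0.045, the front edge 6.6 mm down), grows as the front edge rises about the back hinge; 1.57 upright, stop at 1.75. Above 0.45 rad the stiff hinge keeps the lid wherever it is left; it takes about 2 N at the front edge to swing it. Once released the catch does not engage again.
- wide_box_press (a point): dark 26 mm press mark on the wide lid's top face, in the middle of its width, 30 mm behind the front edge; moves with the lid. Pressed down here by about 5 mm (4 to 8 N) the catch lets go; when the finger is then withdrawn upwards a spring raises the lid to about 0.45 rad (front edge about 65 mm up). The lid cannot be pulled open while latched
- wide_box_edge (a point): middle of the lower front edge of the wide lid, 148 mm from the hinge axis; moves with the lid
- wide_box_hinge (a point): middle of the hinge axis of the wide lid (axis along the box's y), 97 mm above the counter, at the lid's lower back edge; fixed to the box
- narrow_box: white counter box screwed down, 100 mm wide (y), 150 deep (x), 90 tall, origin under its centre; its +x points from the front edge to the hinge at the back. Handleless wooden lid, 100 x 148 x 10 mm, over the whole top with a 7 mm gap to the rim: lid top 107 mm above the counter. The same box but narrower, with the same catch, to be left shut.
- narrow_box_lid (a joint): lid angle, rad: 0 latched shut, negative pressed in (stop at -0.045, the front edge 6.6 mm down), grows as the front edge rises about the back hinge; 1.57 upright, stop at 1.75. 
- cup: white handleless espresso cup, 60 mm wide, 55 tall, loose; origin under its centre
- jug: steel milk jug with a side handle, 72 mm wide, 95 tall, loose; origin under its centre
- tamper: steel tamper, 54 mm base, 85 tall, loose; origin under its centre
- glass: small glass, 58 mm wide, 80 tall, loose; origin under its centre
- jar: closed glass jar, 76 mm wide, 110 tall, loose; origin under its centre
- portafilter: portafilter lying flat: 68 mm steel basket, 30 tall (origin under it), black handle reaching 155 mm along its -x, loose
- bowl: white bowl, 100 mm wide, 45 tall, loose; origin under its centre
Mind the look-alikes: they are no part of the job. What is shaped like the wide_box but turquoise is not meant.

How it is judged:
By the outcome, as a careful person would: the job done as asked, in the order asked, and still so for the second after the job is handed in, with the robot touching nothing.
It also fails if it takes over 45 s, if anything falls off the work surface, if the arm or the gripper's body presses on something with over 40 N, if the wrist force passes 120 N, or if a joint passes its speed limit or range.

## Working session

There is one attempt and no reset: what is moved stays moved. The work goes in short steps, Python scripts to look and compute and a tool call to move; the robot and the scene stay as the last step left them, time stands still between calls to the robot, and variables do not carry over. Pictures are saved under pics/ and viewed, and the job is handed in when it is done.

Besides the shell and the picture viewer there is one more tool, called after "Emit:" in YAML: its name, and indented under it one key for each argument. play_rows: Moves the arm, as the interface text tells. Its arguments: {"type":"object","properties":{"series":{"type":"array","items":{"type":"number"}},"jaw":{"type":"number"},"squeeze":{"type":"number"}},"required":["series"]}

```bash
mkdir -p pics; ls
python3 - <<'E'
from plant import get_state,capture
import cv2,json,numpy as np
print(get_state())
for n in ("scene","top","wrist"):
    c=capture(n); cv2.imwrite(f"pics/{n}0.png",c["img"])
    print(n,np.round(c["K"],1).tolist(),np.round(c["world_from_camera"],3).tolist())
E
```

```text
pics
{'time_s': 0.0, 'joints': array([ 8.03341458e+01,  2.05914419e+01,  6.33918879e-01, -2.02502667e-02,
       -7.01348155e+01, -1.65078126e+01]), 'qd': array([-0.03155805, -0.13571653,  0.03317297,  0.15968555, -0.11611747,
        0.05969482]), 'joint_torque': array([-5.39185075e-04, -5.82718170e+01,  2.93048036e+01,  6.99754804e+00,
        7.03870930e-03, -1.48589302e-04]), 'tcp_pos': array([0.29751868, 0.60529962, 0.19472334]), 'eef_rot': array([   4.8604546 ,   89.90571897, -111.32010881]), 'contact_force': array([ 0.17227072, -0.19292432, -0.23597564]), 'moment': array([0.03624884, 0.01055999, 0.01156237]), 'gripper_width': 0.08741583792250114}
scene [[422.1, 0.0, 255.2], [0.0, 422.1, 185.7], [0.0, 0.0, 1.0]] [[-0.494, 0.658, -0.568, 1.262], [0.869, 0.37, -0.328, 0.39], [-0.006, -0.656, -0.755, 1.011], [0.0, 0.0, 0.0, 1.0]]
top [[393.8, 0.0, 256.5], [0.0, 393.8, 190.4], [0.0, 0.0, 1.0]] [[0.072, -0.975, 0.211, 0.28], [-0.997, -0.07, 0.018, -0.021], [-0.003, -0.212, -0.977, 1.425], [0.0, 0.0, 0.0, 1.0]]
wrist [[333.4, 0.0, 256.6], [0.0, 333.4, 192.7], [0.0, 0.0, 1.0]] [[-0.442, -0.861, -0.253, 0.366], [-0.897, 0.424, 0.123, 0.572], [0.002, 0.281, -0.96, 0.384], [0.0, 0.0, 0.0, 1.0]]
```

View pics/scene0.png

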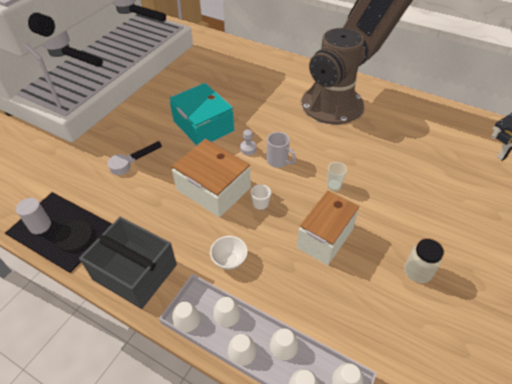

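View pics/top0.png

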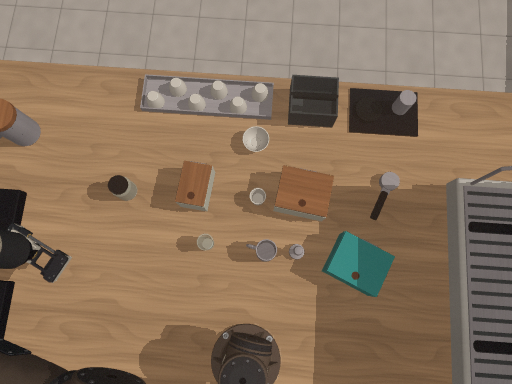

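View pics/wrist0.png

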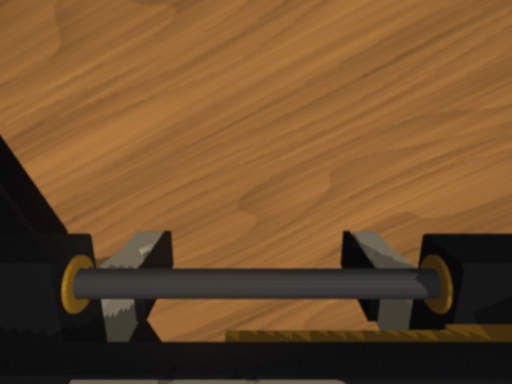

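Candidates in the top view: the wide wooden lid at (304,192), the narrow wooden lid at (195,184) and the turquoise box at (358,264). I choose (304,192): it's wooden and the wider of the two. Its mark at (302,202) is on the robot's side. I'll check it in a close crop.

```bash
cat > h.py <<'E'
import numpy as np,cv2
from plant import get_state,capture
def ray(c,u,v):
    T=np.array(c["world_from_camera"]);d=T[:3,:3]@np.linalg.inv(c["K"])@[u,v,1.];return T[:3,3],d
def onz(c,u,v,z):
    o,d=ray(c,u,v);return o+d*(z-o[2])/d[2]
def proj(c,P):
    T=np.linalg.inv(np.array(c["world_from_camera"]));p=T[:3,:3]@np.asarray(P)+T[:3,3];q=c["K"]@p;return q[:2]/q[2]
E
python3 - <<'E'
from h import *
c=capture("top");im=c["img"]
cv2.imwrite("pics/topcrop.png",cv2.resize(im[150:290,180:400],None,fx=3.6,fy=3.6,interpolation=cv2.INTER_CUBIC))
s=capture("scene")
cv2.imwrite("pics/scenecrop.png",cv2.resize(s["img"][70:270,110:370],None,fx=3,fy=3,interpolation=cv2.INTER_CUBIC))
hsv=cv2.cvtColor(im,cv2.COLOR_BGR2HSV)
for p in [(304,185),(290,190),(302,202),(300,225),(305,165),(195,175),(330,185)]: print(p,hsv[p[1],p[0]])
for p in [(212,160),(200,160),(220,156),(260,235)]: print(p,cv2.cvtColor(s["img"],cv2.COLOR_BGR2HSV)[p[1],p[0]])
E
```

```text
(304, 185) [ 12 144 142]
(290, 190) [ 13 143 136]
(302, 202) [ 10 138  89]
(300, 225) [ 15 104 166]
(305, 165) [ 15 109 166]
(195, 175) [ 12 141 141]
(330, 185) [ 13 143 143]
(212, 160) [ 14 150 177]
(200, 160) [ 13 149 174]
(220, 156) [  9 146 108]
(260, 235) [ 16 109 204]
```

View pics/topcrop.png

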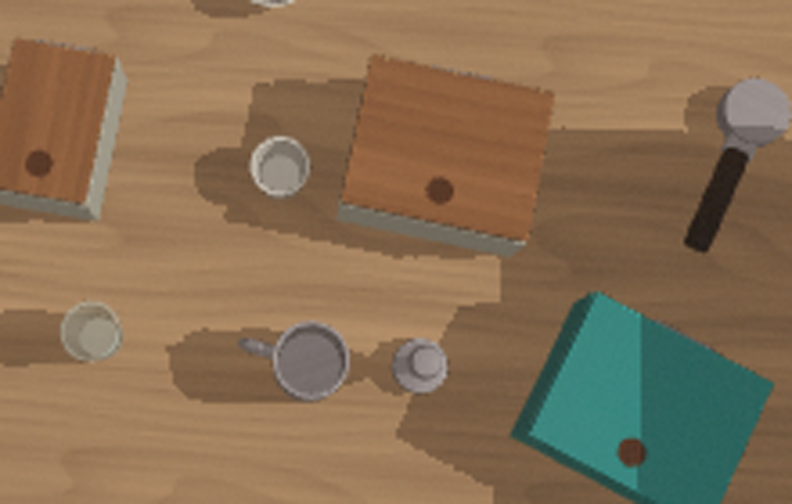

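View pics/scenecrop.png

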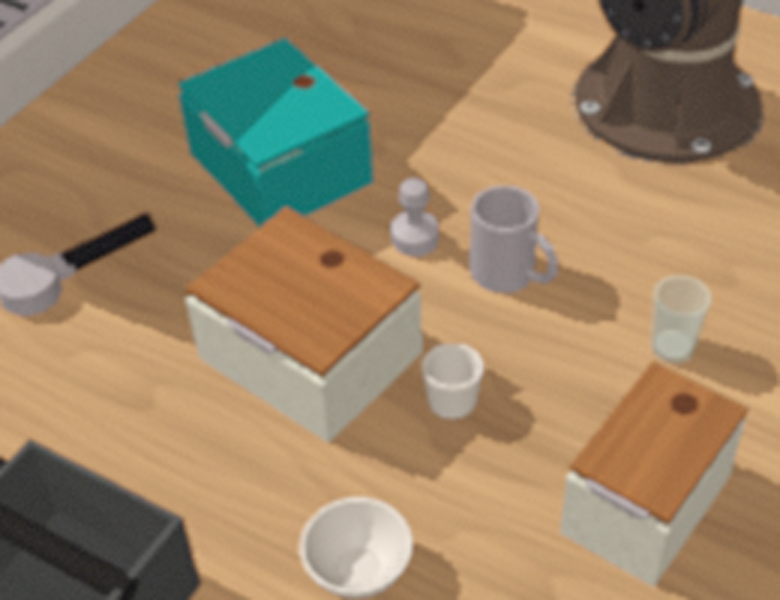

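The crop confirms the choice. The wide wooden lid has its mark at top-view pixel (302,203), with the jug and tamper towards the robot and the cup on its +y side. Next I'll measure the pose.

Run:
```python
from h import *
from plant import *
c=capture("top");im=c["img"];hsv=cv2.cvtColor(im,cv2.COLOR_BGR2HSV)
s=capture("scene");hs=cv2.cvtColor(s["img"],cv2.COLOR_BGR2HSV)
for nm,cc,h,roi in (("top",c,hsv,(270,160,340,225)),("scene",s,hs,(165,135,255,205))):
    m=np.zeros(h.shape[:2],np.uint8);x0,y0,x1,y1=roi
    m[y0:y1,x0:x1]=cv2.inRange(h,(5,125,50),(15,255,255))[y0:y1,x0:x1]
    m=cv2.morphologyEx(m,cv2.MORPH_CLOSE,np.ones((5,5)));m=cv2.morphologyEx(m,cv2.MORPH_OPEN,np.ones((3,3)))
    cn=max(cv2.findContours(m,0,2)[0],key=cv2.contourArea)
    W=np.array([onz(cc,u,v,.107)[:2] for u,v in cn[:,0]],np.float32)
    r=cv2.minAreaRect(W);print(nm,r,np.round(cv2.boxPoints(r),4).tolist())
    d=np.zeros_like(m);x=cv2.inRange(h,(0,100,0),(15,255,118 if nm=="scene" else 105))
    d[y0:y1,x0:x1]=x[y0:y1,x0:x1]
    d=cv2.bitwise_and(d,cv2.erode(m,np.ones((5,5))))
    M=cv2.moments(d,True);print("mark",M["m00"],onz(cc,M["m10"]/M["m00"],M["m01"]/M["m00"],.107))
# obstacles near (top-of-object px in top view)
for n,u,v,z in (("cup",257.5,196,.055),("jug",266,250,.095),("tamper",297,251,.085),("glass",205,242,.08),("pfhandle",374,217,.02)):
    print(n,onz(c,u,v,z).round(3))
```

```text
top ((0.5762180685997009, -0.15955990552902222), (0.18045251071453094, 0.14696836471557617), 81.91915893554688) [[0.49079999327659607, -0.2386000007390976], [0.6363000273704529, -0.25920000672340393], [0.6617000102996826, -0.08060000091791153], [0.5160999894142151, -0.05990000069141388]]
mark 38.0 [ 0.53351121 -0.1535271   0.107     ]
scene ((0.5760402083396912, -0.15904012322425842), (0.18456801772117615, 0.15270042419433594), 81.92186737060547) [[0.48750001192092896, -0.23970000445842743], [0.638700008392334, -0.26109999418258667], [0.6646000146865845, -0.07840000092983246], [0.5134000182151794, -0.05689999833703041]]
mark 19.0 [ 0.53042696 -0.15327472  0.107     ]
cup [ 0.556 -0.001  0.055]
jug [ 0.366 -0.043  0.095]
tamper [ 0.371 -0.147  0.085]
glass [0.379 0.165 0.08 ]
pfhandle [ 0.516 -0.423  0.02 ]
```

```bash
cat >> h.py <<'E'
from scipy.spatial.transform import Rotation as Ro
by=np.radians(-8.08);BX=np.array([np.cos(by),np.sin(by),0]);BY=np.array([-np.sin(by),np.cos(by),0]);C=np.array([.5762,-.1595,0])
def RT(s=None):
    s=s or get_state();return Ro.from_euler('xyz',s["eef_rot"],degrees=True).as_matrix()
def box(p): d=np.asarray(p)-C;return np.array([d@BX,d@BY,d[2]])
def need(bp):
    s=get_state();w=C+BX*bp[0]+BY*bp[1]+[0,0,bp[2]]
    return RT(s).T@(w-s["tcp_pos"])
E
python3 - <<'E'
from h import *
s=get_state();R=RT(s);print(R.round(3))
x,z=R[:,0],R[:,2]
for t in (BY,-BY): print("spin",np.degrees(np.arctan2(np.cross(z,t)@x,z@t)))
print(s["joints"].round(1))
E
```

```text
[[-0.     0.897 -0.441]
 [-0.    -0.441 -0.897]
 [-1.     0.     0.   ]]
spin 161.908099546861
spin -18.091900453139008
[ 80.3  20.6   0.7  -0.  -70.1 -16.5]
```

Emit:
play_rows:
  series: [0, 0, 0, -0.1053, 0, 0, 0, -0.1053, 0, 0, 0, -0.1053, 0, 0, 0, 0, 0, 0, 0, 0]
  jaw: 0
  squeeze: 10

```text
time_s: 0.77
tcp_pos: [0.2977, 0.6057, 0.1956]
eef_rot: [-62.3, 90.0, -160.5]
contact_force: [0.4, -1.1, 0.5]
gripper_width: 0.0597
```

Run:
```python
from h import *
print(RT().round(3), need([-.044,0,.19]),get_state()["gripper_width"])
```

```text
[[-0.     0.99  -0.144]
 [-0.    -0.144 -0.99 ]
 [-1.    -0.     0.   ]] [0.00564024 0.34157891 0.71740777] 0.059723538432268
```

Emit:
play_rows:
  series: [0, 0.017, 0.036, 0, 0, 0.017, 0.036, 0, 0, 0.017, 0.036, 0, 0, 0.017, 0.036, 0, 0, 0.017, 0.036, 0]

```text
time_s: 1.18
tcp_pos: [0.3568, 0.4138, 0.1957]
eef_rot: [150.4, 90.0, 52.1]
contact_force: [0.4, 0.3, 0.1]
gripper_width: 0.0263
```

Emit:
play_rows:
  series: [0, 0.017, 0.036, 0, 0, 0.017, 0.036, 0, 0, 0.017, 0.036, 0, 0, 0.017, 0.036, 0, 0, 0.017, 0.036, 0]

```text
time_s: 1.6
tcp_pos: [0.4156, 0.2236, 0.1961]
eef_rot: [146.8, 89.9, 48.5]
contact_force: [1.0, 0.2, -0.6]
gripper_width: 0.0004
```

Emit:
play_rows:
  series: [0, 0.017, 0.036, 0, 0, 0.017, 0.036, 0, 0, 0.017, 0.036, 0, 0, 0.017, 0.036, 0, 0, 0.017, 0.036, 0]

```text
time_s: 2.02
tcp_pos: [0.4746, 0.0334, 0.1962]
eef_rot: [122.6, 89.9, 24.3]
contact_force: [1.4, 0.4, -0.2]
gripper_width: 0.0006
```

Emit:
play_rows:
  series: [0, 0.017, 0.036, 0, 0, 0.017, 0.036, 0, 0, 0.017, 0.036, 0, 0, 0.017, 0.03, 0, 0, 0, 0, 0]

```text
time_s: 2.43
tcp_pos: [0.5235, -0.1156, 0.1953]
eef_rot: [-9.9, 89.9, -108.4]
contact_force: [0.4, 1.1, -0.2]
gripper_width: 0.0002
```

Run:
```python
from h import *
s=get_state();print(s["time_s"],s["joints"].round(1),s["tcp_pos"],box(s["tcp_pos"]),s["contact_force"])
print(RT().round(3), need([-.044,0,.115]),s["gripper_width"])
cv2.imwrite("pics/top1.png",capture("top")["img"]);cv2.imwrite("pics/scene1.png",cv2.resize(capture("scene")["img"][70:270,110:370],None,fx=3,fy=3))
```

```text
2.4333 [  8.6   7.5 -16.9   0.1 -65.7  72.9] [ 0.52347973 -0.11558417  0.19532351] [-0.05836953  0.03606973  0.19532351] [ 0.39371497  1.05719333 -0.16441818]
[[-0.     0.989 -0.148]
 [-0.001 -0.148 -0.989]
 [-1.    -0.     0.001]] [0.08036425 0.01466473 0.03585958] 0.0001824884244075646
```

View pics/scene1.png

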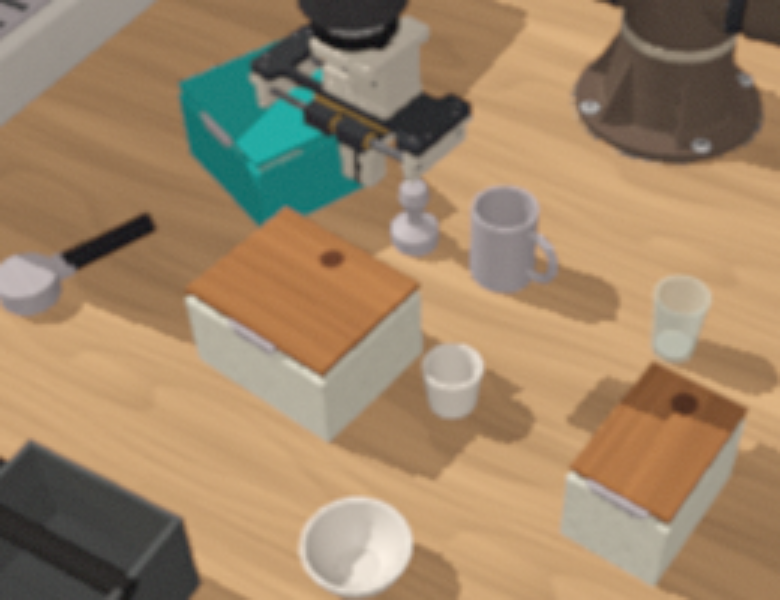

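Run:
```python
from h import *
s=get_state();print(s["time_s"],s["tcp_pos"],box(s["tcp_pos"]),s["contact_force"], need([-.044,0,.115]))
```

```text
2.5333 [ 0.52222778 -0.11233243  0.19523408] [-0.0600661   0.03911323  0.19523408] [-0.76479157  0.1900174  -0.17448653] [0.08022708 0.01637412 0.03899968]
```

Emit:
play_rows:
  series: [0, 0.008, 0.0195, 0, 0, 0.008, 0.0195, 0, 0.03, 0, 0, 0, 0.03, 0, 0, 0, 0.015, 0, 0, 0]

```text
time_s: 2.95
tcp_pos: [0.5309, -0.1506, 0.1179]
eef_rot: [-101.6, 89.8, 160.2]
contact_force: [-0.3, 0.1, -0.6]
gripper_width: 0.0004
```

Run:
```python
from h import *
for n in ("top","wrist","scene"):
    im=capture(n)["img"]; cv2.imwrite(f"pics/{n}2.png",im if n!="scene" else cv2.resize(im[70:270,110:370],None,fx=3,fy=3))
s=get_state();print(s["time_s"],box(s["tcp_pos"]),s["contact_force"], need([-.044,0,.107]))
```

```text
3.1 [-0.04501953  0.00231896  0.12017865] [-0.02562631  0.23028271  0.42830527] [0.01317772 0.00104746 0.00231179]
```

View pics/scene2.png

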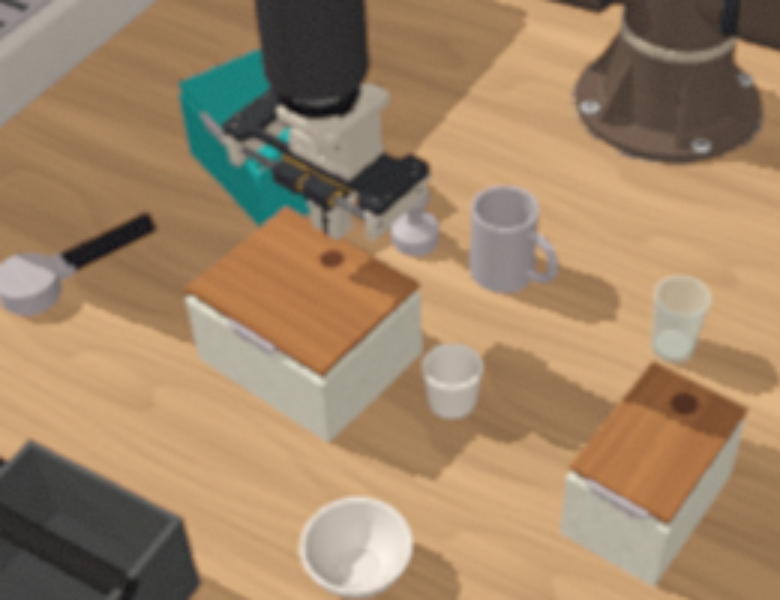

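View pics/wrist2.png

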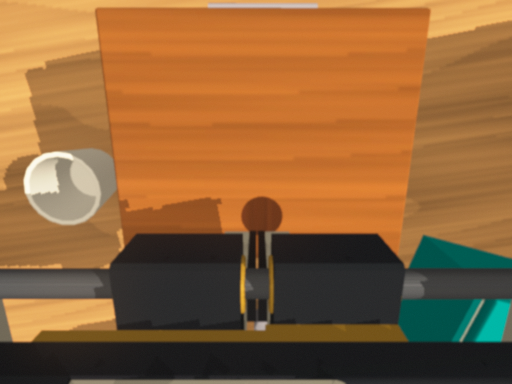

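Run:
```python
from h import *
s=get_state()
for n in ("scene","wrist","top"):
    c=capture(n);print(n,proj(c,s["tcp_pos"]),proj(c,C+BX*-.044+[0,0,.107]), proj(c,C+BX*-.074+[0,0,.107]))
c=capture("scene");im=c["img"];cv2.imwrite("pics/s3.png",cv2.resize(im[110:180,180:270],None,fx=8,fy=8,interpolation=cv2.INTER_CUBIC))
print(s["tcp_pos"],s["joints"])
```

```text
scene [220.46555876 153.20970271] [219.96117697 156.18442793] [226.38462364 150.6508516 ]
wrist [255.78881337 227.02303797] [259.38471568 217.87901309] [259.28145409 259.55329187]
top [301.4622764  202.18667286] [301.76768535 202.74800502] [300.10461197 211.27419237]
[ 0.53195334 -0.15087631  0.12017865] [ 4.46477451e+00  1.27928761e+01 -2.07787884e+01  4.86829359e-03
 -5.65537107e+01  7.74529051e+01]
```

View pics/s3.png

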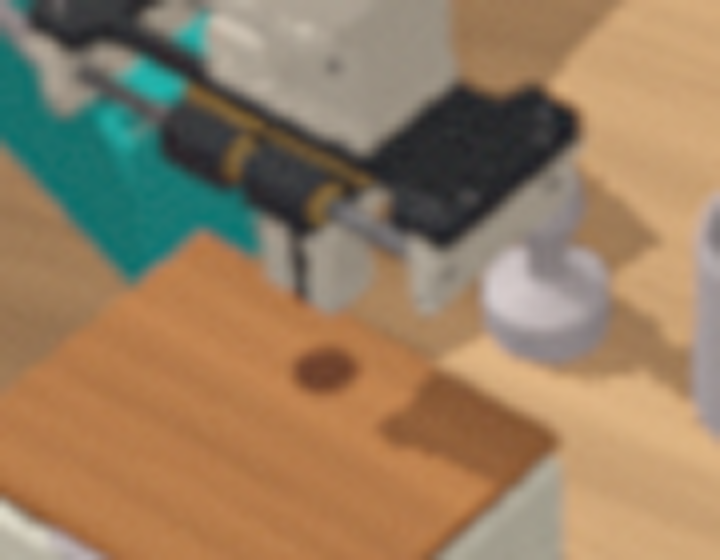

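View pics/top2.png

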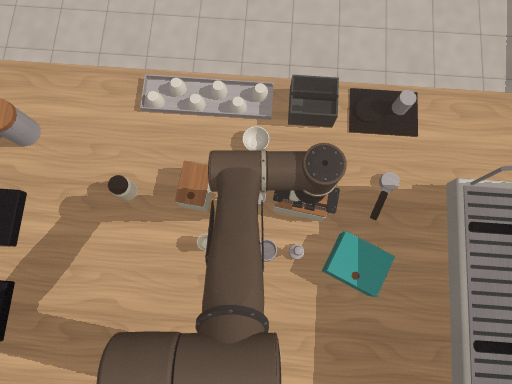

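```bash
python3 - <<'E'
from h import *
c=capture("scene")
print("pred at shot1",proj(c,[.5222,-.1123,.1952]),"seen tip 231.7,129.3")
print("start",proj(c,[.2977,.6057,.1956]))
s=get_state();R=RT(s);t=s["tcp_pos"]
for a in (0,.02,.04,.066):
  print(a,[proj(c,t-R[:,0]*a+R[:,1]*y+R[:,2]*z).round(1).tolist() for y,z in ((0,0),(.0095,.021),(.0095,-.021),(-.0095,-.021))])
w=capture("wrist")
print([proj(w,C+BX*.074+BY*y+[0,0,.107]).round(1) for y in (.09,0,-.09)])
T=np.array(w["world_from_camera"]);print((R.T@(T[:3,3]-t)).round(4),(R.T@T[:3,:3]).round(3))
E
python3 - <<'E'
import cv2
im=cv2.imread('pics/scene0.png');cv2.imwrite('pics/s0c.png',cv2.resize(im[90:180,430:512],None,fx=6,fy=6))
E
```

```text
pred at shot1 [231.93918449 136.95258804] seen tip 231.7,129.3
start [513.68495662 177.45833066]
0 [[220.0, 153.0], [212.6, 151.8], [223.2, 157.8], [227.4, 154.2]]
0.02 [[219.5, 148.2], [212.0, 146.9], [222.8, 153.0], [227.0, 149.4]]
0.04 [[219.0, 143.2], [211.5, 142.0], [222.4, 148.0], [226.6, 144.4]]
0.066 [[218.4, 136.6], [210.7, 135.3], [221.8, 141.4], [226.1, 137.8]]
[array([97.1, 18.7]), array([259.4,  18.6]), array([421.7,  18.6])]
[-0.189   0.0765  0.0005] [[-0.    -0.281  0.96 ]
 [-0.001 -0.96  -0.281]
 [ 1.    -0.001  0.   ]]
```

View pics/s0c.png

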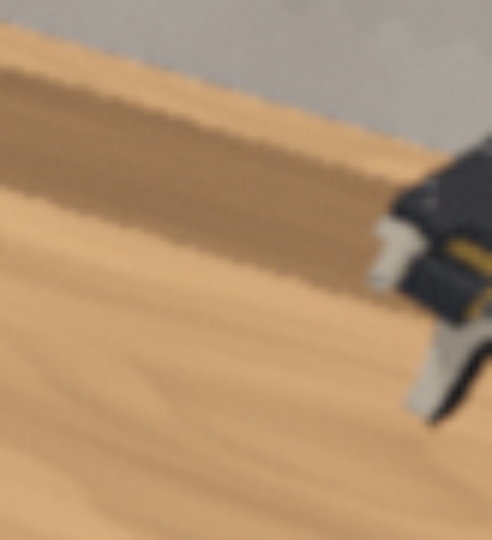

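Run:
```python
from h import *
c=capture("scene")
t=np.array([.2977,.6057,.1956]);z=np.array([-.441,-.897,0]);y=np.array([.897,-.441,0])
for a in (0,.02,.04):print(a,[proj(c,t+z*k+y*j+[0,0,a]).round(1).tolist() for k in (.044,.055) for j in(-.0095,.0095)])
# wrist: project the tips
s=get_state();R=RT(s);t=s["tcp_pos"];w=capture("wrist")
for a in (0,.02,.04,.066): print(a,[proj(w,t-R[:,0]*a+R[:,1]*y).round(1).tolist() for y in (-.0095,.0095)])
cv2.imwrite("pics/w3.png",cv2.resize(w["img"][180:384,150:370],None,fx=3,fy=2.9))
```

```text
0 [[501.0, 165.8], [496.6, 168.8], [497.4, 163.4], [492.9, 166.3]]
0.02 [[504.3, 160.5], [499.8, 163.5], [500.6, 158.1], [496.2, 161.0]]
0.04 [[507.7, 155.1], [503.2, 158.1], [504.0, 152.6], [499.4, 155.6]]
0 [[255.8, 240.4], [255.8, 211.3]]
0.02 [[255.8, 255.4], [255.7, 223.6]]
0.04 [[255.7, 273.8], [255.6, 238.9]]
0.066 [[255.5, 305.1], [255.5, 265.1]]
```

View pics/w3.png

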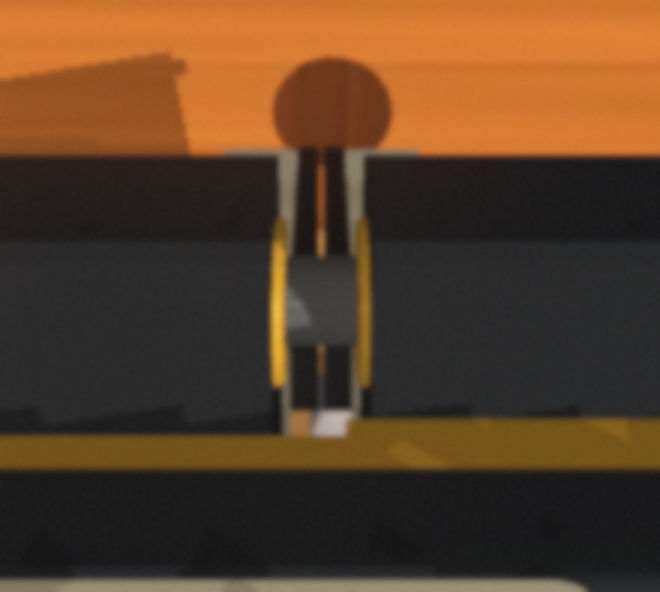

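The finger looks about 20 mm higher in the images than the reported TCP, so I'll go down in small steps and use the force to find contact.

Emit:
play_rows:
  series: [0.002, 0.002, 0.0023, 0, 0.003, 0, 0, 0, 0.003, 0, 0, 0, 0.003, 0, 0, 0, 0, 0, 0, 0]

```text
time_s: 3.92
tcp_pos: [0.5337, -0.1543, 0.1087]
eef_rot: [-85.0, 89.9, 176.9]
contact_force: [0.0, 0.0, -0.2]
gripper_width: 0.0003
```

Emit:
play_rows:
  series: [0.002, 0, 0, 0, 0.001, 0, 0, 0, 0.001, 0, 0, 0, 0, 0, 0, 0, 0, 0, 0, 0]

```text
time_s: 4.33
tcp_pos: [0.5344, -0.1543, 0.1057]
eef_rot: [-6.4, 90.0, -104.5]
contact_force: [-0.5, -0.1, 0.5]
gripper_width: 0.0007
```

Run:
```python
from h import *
s=get_state();print(s["time_s"],box(s["tcp_pos"]),s["contact_force"])
im=capture("scene")["img"];cv2.imwrite("pics/s4.png",cv2.resize(im[110:180,180:270],None,fx=8,fy=8,interpolation=cv2.INTER_CUBIC))
```

```text
4.3333 [-0.04216585 -0.00071775  0.10566476] [-0.52020427 -0.09927244  0.48975547]
```

View pics/s4.png

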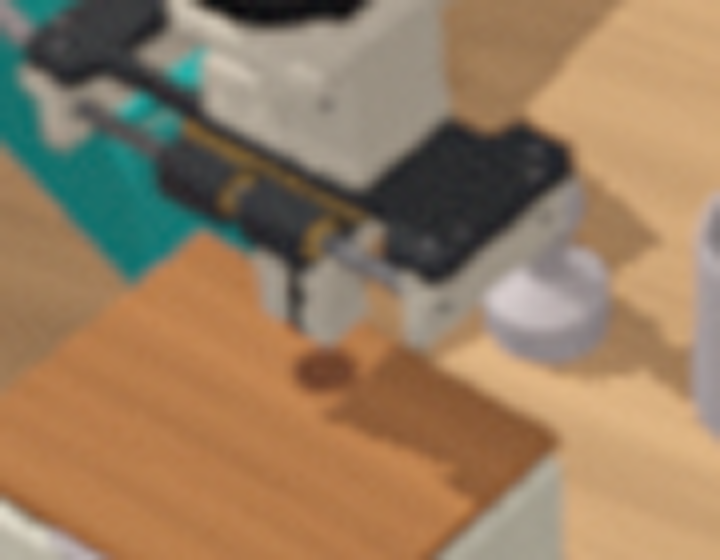

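Emit:
play_rows:
  series: [0.003, 0, 0, 0, 0.003, 0, 0, 0, 0.002, 0, 0, 0, 0, 0, 0, 0, 0, 0, 0, 0]

```text
time_s: 4.8
tcp_pos: [0.5342, -0.1543, 0.0974]
eef_rot: [-78.8, 90.0, -176.9]
contact_force: [-0.1, 0.6, -0.6]
gripper_width: 0.0004
```

Emit:
play_rows:
  series: [0.002, 0, 0, 0, 0.001, 0, 0, 0, 0.001, 0, 0, 0, 0, 0, 0, 0, 0, 0, 0, 0]

```text
time_s: 5.22
tcp_pos: [0.5343, -0.1543, 0.0936]
eef_rot: [-77.4, 90.0, -175.5]
contact_force: [-0.2, 0.0, 0.7]
gripper_width: 0.0005
```

Emit:
play_rows:
  series: [0.002, 0, 0, 0, 0.001, 0, 0, 0, 0.001, 0, 0, 0, 0, 0, 0, 0, 0, 0, 0, 0]

```text
time_s: 5.63
tcp_pos: [0.5343, -0.1543, 0.0896]
eef_rot: [-71.6, 90.0, -169.7]
contact_force: [-0.5, 0.4, 0.4]
gripper_width: 0.0007
```

Emit:
play_rows:
  series: [0.001, 0, 0, 0, 0.001, 0, 0, 0, 0.001, 0, 0, 0, 0, 0, 0, 0, 0, 0, 0, 0]

```text
time_s: 6.05
tcp_pos: [0.5343, -0.1543, 0.0866]
eef_rot: [-77.6, 90.0, -175.7]
contact_force: [-0.1, -0.7, -0.3]
gripper_width: 0.0005
```

Run:
```python
from h import *
s=get_state();print(s["time_s"],box(s["tcp_pos"]),s["contact_force"])
im=capture("scene")["img"];cv2.imwrite("pics/s5.png",cv2.resize(im[110:180,180:270],None,fx=8,fy=8,interpolation=cv2.INTER_CUBIC))
w=capture("wrist");cv2.imwrite("pics/w5.png",cv2.resize(w["img"][180:384,150:370],None,fx=3,fy=2.9))
```

```text
6.05 [-0.04220469 -0.00072972  0.08657465] [-0.08817612 -0.74530339 -0.34915275]
```

View pics/s5.png

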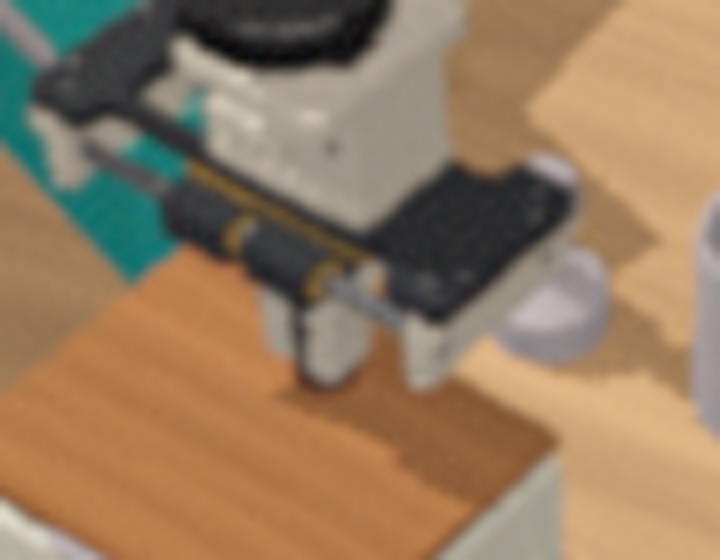

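View pics/w5.png

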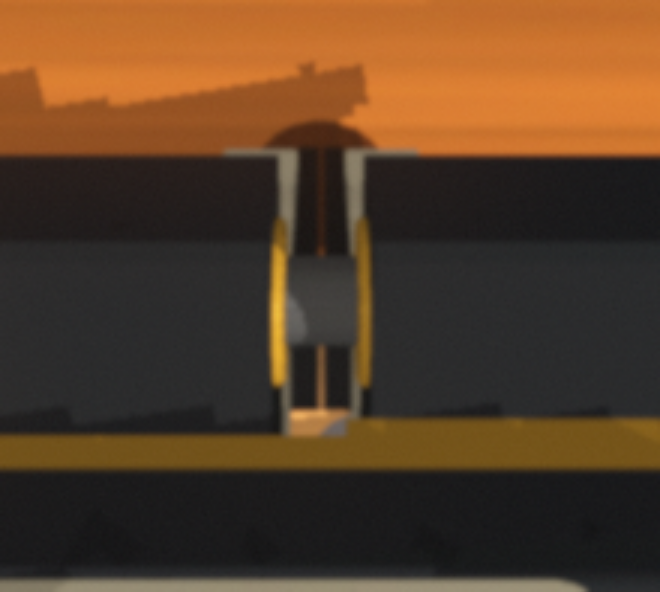

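Emit:
play_rows:
  series: [0.001, 0, 0, 0, 0, 0, 0, 0, 0.001, 0, 0, 0, 0, 0, 0, 0, 0, 0, 0, 0]

```text
time_s: 6.57
tcp_pos: [0.5343, -0.1543, 0.0846]
eef_rot: [-79.5, 90.0, -177.6]
contact_force: [-0.5, 0.9, 0.1]
gripper_width: 0.0005
```

Emit:
play_rows:
  series: [0.001, 0, 0, 0, 0, 0, 0, 0, 0.001, 0, 0, 0, 0, 0, 0, 0, 0, 0, 0, 0]

```text
time_s: 6.98
tcp_pos: [0.5343, -0.1543, 0.0826]
eef_rot: [-90.7, 90.0, 171.2]
contact_force: [0.4, -0.0, 0.3]
gripper_width: 0.0006
```

Emit:
play_rows:
  series: [0.001, 0, 0, 0, 0, 0, 0, 0, 0.001, 0, 0, 0, 0, 0, 0, 0, 0, 0, 0, 0]

```text
time_s: 7.4
tcp_pos: [0.5343, -0.1543, 0.0806]
eef_rot: [-75.2, 90.0, -173.3]
contact_force: [-0.1, -0.2, 0.2]
gripper_width: 0.0006
```

Run:
```python
from h import *
s=get_state();print(s["time_s"],box(s["tcp_pos"]),s["contact_force"])
im=capture("scene")["img"];cv2.imwrite("pics/s6.png",cv2.resize(im[110:180,180:270],None,fx=8,fy=8,interpolation=cv2.INTER_CUBIC))
```

```text
7.4 [-0.04223787 -0.00073483  0.08059262] [-0.06502221 -0.17831333  0.21682808]
```

View pics/s6.png

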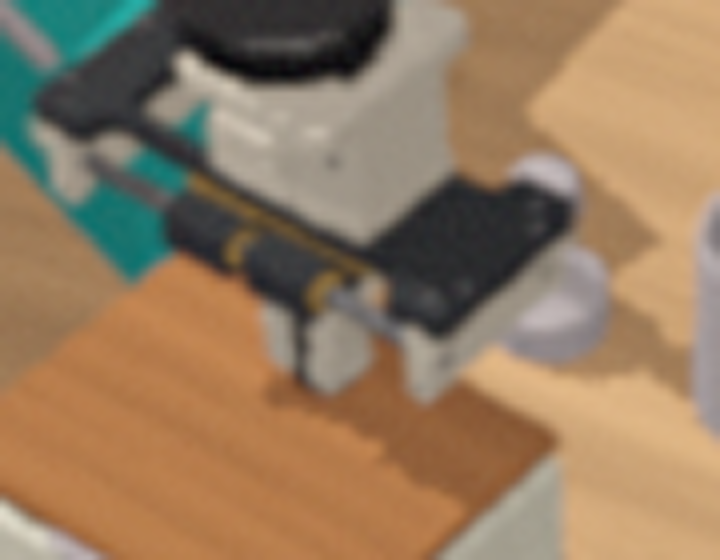

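Emit:
play_rows:
  series: [0.001, 0, 0, 0, 0, 0, 0, 0, 0.001, 0, 0, 0, 0, 0, 0, 0, 0, 0, 0, 0]

```text
time_s: 7.87
tcp_pos: [0.5343, -0.1543, 0.0786]
eef_rot: [-86.2, 90.0, 175.7]
contact_force: [-0.4, 0.1, 0.2]
gripper_width: 0.0007
```

Emit:
play_rows:
  series: [0.001, 0, 0, 0, 0, 0, 0, 0, 0.001, 0, 0, 0, 0, 0, 0, 0, 0, 0, 0, 0]

```text
time_s: 8.28
tcp_pos: [0.5344, -0.1543, 0.0767]
eef_rot: [71.7, 90.0, -26.4]
contact_force: [-1.0, 0.6, 0.1]
gripper_width: 0.0005
```

Run:
```python
from h import *
s=get_state();print(s["time_s"],box(s["tcp_pos"]),s["contact_force"],s["joint_torque"].round(2))
im=capture("scene")["img"];cv2.imwrite("pics/s7.png",cv2.resize(im[110:180,180:270],None,fx=8,fy=8,interpolation=cv2.INTER_CUBIC))
w=capture("wrist");cv2.imwrite("pics/w7.png",w["img"])
```

```text
8.2833 [-0.04209654 -0.00075946  0.07670088] [-0.99571201  0.61585427  0.05744231] [ 1.000e-02 -4.626e+01  2.404e+01  5.610e+00  4.000e-02 -0.000e+00]
```

View pics/s7.png

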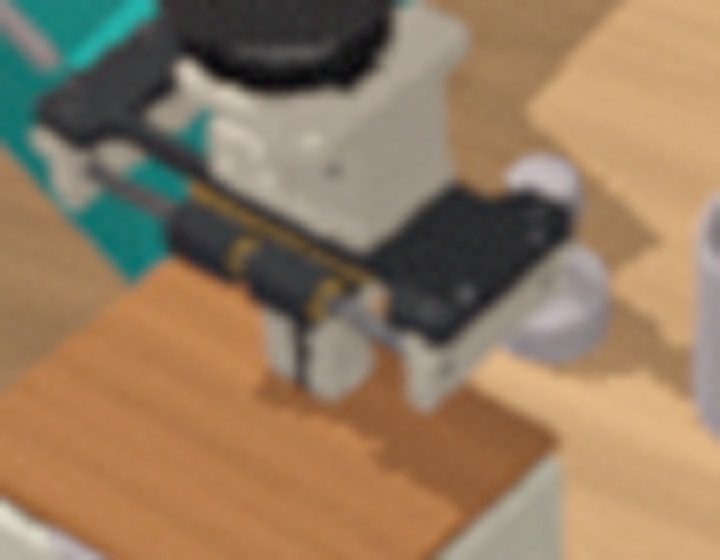

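View pics/w7.png

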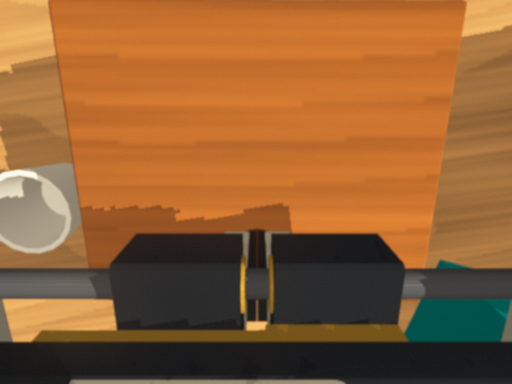

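Run:
```python
from h import *
c=capture("scene")
for z in (.107,.097,.117,.127): print(z,box(onz(c,220.6,160.2,z)).round(4))
```

```text
0.107 [-0.0323  0.0126  0.107 ]
0.097 [-0.0393  0.0057  0.097 ]
0.117 [-0.0253  0.0196  0.117 ]
0.127 [-0.0183  0.0265  0.127 ]
```

Emit:
play_rows:
  series: [0.001, 0, 0, 0, 0, 0, 0, 0, 0.001, 0, 0, 0, 0, 0, 0, 0, 0, 0, 0, 0]

```text
time_s: 8.85
tcp_pos: [0.5343, -0.1543, 0.0747]
eef_rot: [87.0, 90.0, -11.1]
contact_force: [-1.0, 0.7, 3.5]
gripper_width: 0.0
```

Emit:
play_rows:
  series: [0.001, 0, 0, 0, 0.001, 0, 0, 0, 0.001, 0, 0, 0, 0, 0, 0, 0, 0, 0, 0, 0]

```text
time_s: 9.27
tcp_pos: [0.5341, -0.1543, 0.0715]
eef_rot: [-88.7, 90.0, 173.2]
contact_force: [-1.8, 1.0, 4.5]
gripper_width: 0.0001
```

Emit:
play_rows:
  series: [0.001, 0, 0, 0, 0, 0, 0, 0, 0.0005, 0, 0, 0, 0, 0, 0, 0, 0, 0, 0, 0]

```text
time_s: 9.68
tcp_pos: [0.5342, -0.1543, 0.0711]
eef_rot: [41.0, 90.0, -57.1]
contact_force: [-5.4, 3.0, 13.3]
gripper_width: 0.0003
```

Run:
```python
from h import *
c=capture("scene")
for z in (.107,.127,.137,.147,.157,.167,.177): print(z,box(onz(c,233.1,161,z)).round(4))
s=get_state();print(s["time_s"],box(s["tcp_pos"]),s["contact_force"])
```

```text
0.107 [-0.0525  0.0445  0.107 ]
0.127 [-0.038   0.0577  0.127 ]
0.137 [-0.0307  0.0643  0.137 ]
0.147 [-0.0235  0.0709  0.147 ]
0.157 [-0.0162  0.0775  0.157 ]
0.167 [-0.009   0.0841  0.167 ]
0.177 [-0.0018  0.0907  0.177 ]
9.7333 [-0.04228903 -0.00079171  0.07111442] [-5.77129809  2.83490435 14.44652486]
```

Contact came at TCP z 0.076, so the real tip is about 31 mm above the reported TCP. The force then rose to 14 N at the lid stop. Next I withdraw upwards.

Emit:
play_rows:
  series: [-0.01, 0, 0, 0, -0.015, 0, 0, 0, -0.02, 0, 0, 0, -0.02, 0, 0, 0, -0.02, 0, 0, 0]

```text
time_s: 10.15
tcp_pos: [0.5344, -0.1543, 0.1561]
eef_rot: [102.8, 90.0, 4.8]
contact_force: [0.7, -0.5, -0.1]
gripper_width: -0.0
```

Emit:
play_rows:
  series: [-0.02, 0, 0, 0, 0, 0, 0, 0, 0, 0, 0, 0, 0, 0, 0, 0, 0, 0, 0, 0]

```text
time_s: 10.57
tcp_pos: [0.5338, -0.1542, 0.1742]
eef_rot: [-89.9, 89.9, 172.0]
contact_force: [0.5, 0.7, 0.5]
gripper_width: 0.0001
```

Run:
```python
from h import *
im=capture("scene")["img"];cv2.imwrite("pics/s8.png",cv2.resize(im[70:270,110:370],None,fx=3,fy=3))
w=capture("wrist");cv2.imwrite("pics/w8.png",w["img"])
s=get_state();print(s["time_s"],box(s["tcp_pos"]),s["contact_force"],s["joints"].round(1))
```

```text
10.6667 [-0.0426869  -0.00079725  0.17421562] [ 0.16694847 -0.58474649 -0.38948279] [  4.1  10.3 -16.3  -0.  -63.5  77.9]
```

View pics/s8.png

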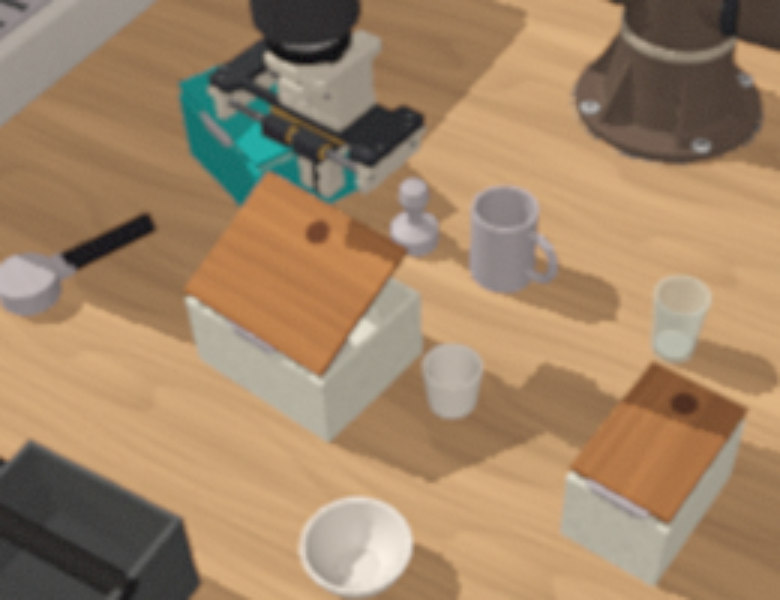

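View pics/w8.png

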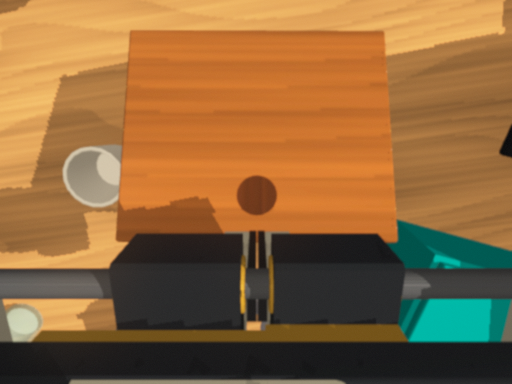

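The lid is ajar with its front edge raised. I'll move in front of it (box x = -0.095), then down beside the edge.

Emit:
play_rows:
  series: [0, -0.02, 0, 0, 0, -0.02, 0, 0, 0, -0.013, 0, 0, 0, 0, 0, 0, 0, 0, 0, 0]

```text
time_s: 11.08
tcp_pos: [0.4816, -0.1468, 0.1752]
eef_rot: [75.4, 90.0, -22.7]
contact_force: [0.7, 0.7, 0.9]
gripper_width: 0.0004
```

Emit:
play_rows:
  series: [0.02, 0, 0, 0, 0.02, 0, 0, 0, 0.02, 0, 0, 0, 0.02, 0, 0, 0, 0, 0, 0, 0]

```text
time_s: 11.5
tcp_pos: [0.4798, -0.1468, 0.0913]
eef_rot: [-83.9, 89.6, 177.9]
contact_force: [-1.4, 0.4, -0.3]
gripper_width: 0.0003
```

Run:
```python
from h import *
im=capture("scene")["img"];cv2.imwrite("pics/s9.png",cv2.resize(im[70:220,150:300],None,fx=4,fy=4))
w=capture("wrist");cv2.imwrite("pics/w9.png",w["img"])
s=get_state();print(s["time_s"],box(s["tcp_pos"]),s["contact_force"],s["joints"].round(1))
```

```text
11.6 [-0.09498255 -0.0009202   0.09478565] [-0.11042364 -0.96363468  0.49062187] [  5.4   9.9 -28.5   0.  -51.7  76.5]
```

View pics/s9.png

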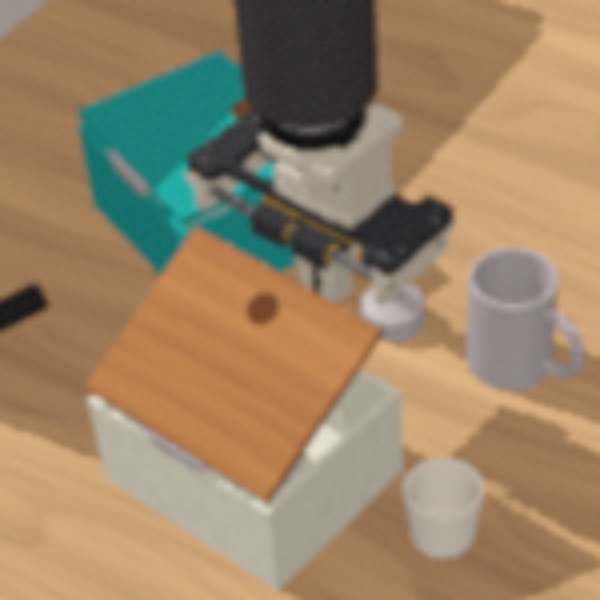

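View pics/w9.png

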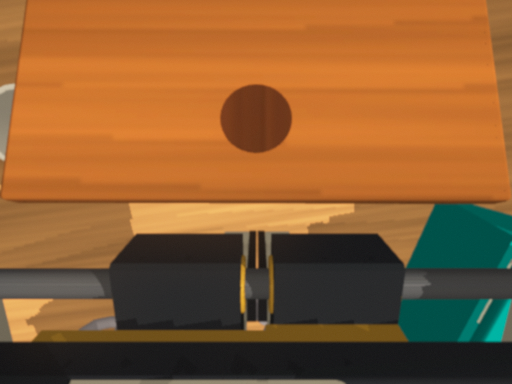

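Emit:
play_rows:
  series: [0, 0.01, 0, 0, 0, 0.01, 0, 0, -0.012, 0.005, 0, 0, -0.012, 0.005, 0, 0, 0, 0, 0, 0]

```text
time_s: 12.02
tcp_pos: [0.5154, -0.1515, 0.1223]
eef_rot: [89.0, 89.7, -9.0]
contact_force: [-0.4, -0.7, 0.3]
gripper_width: 0.0002
```

Emit:
play_rows:
  series: [-0.013, 0.009, 0, 0, -0.013, 0.009, 0, 0, -0.011, 0.011, 0, 0, 0, 0, 0, 0, 0, 0, 0, 0]

```text
time_s: 12.43
tcp_pos: [0.5412, -0.1551, 0.1564]
eef_rot: [108.0, 89.9, 9.9]
contact_force: [-0.7, 0.8, -1.1]
gripper_width: 0.0005
```

Run:
```python
from h import *
im=capture("scene")["img"];cv2.imwrite("pics/s10.png",cv2.resize(im[70:220,150:300],None,fx=4,fy=4))
s=get_state();print(s["time_s"],box(s["tcp_pos"]),s["contact_force"],s["joints"].round(1))
```

```text
12.4833 [-0.03634849 -0.0006665   0.15567035] [-0.0707003  -0.1690792  -0.99945505] [  3.9  11.7 -17.1  -0.  -61.2  78. ]
```

View pics/s10.png

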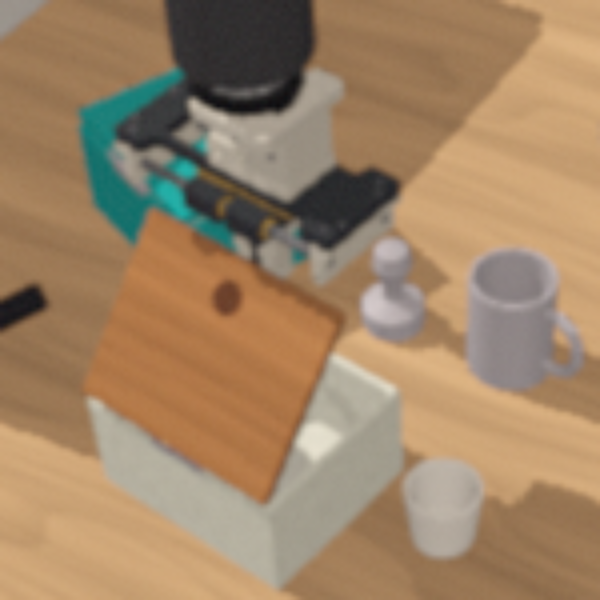

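Emit:
play_rows:
  series: [-0.01, 0.012, 0, 0, -0.008, 0.013, 0, 0, -0.007, 0.013, 0, 0, -0.005, 0.014, 0, 0, 0, 0, 0, 0]

```text
time_s: 12.9
tcp_pos: [0.5931, -0.1627, 0.186]
eef_rot: [53.3, 90.0, -44.7]
contact_force: [0.1, -0.4, -0.4]
gripper_width: 0.0003
```

Emit:
play_rows:
  series: [-0.004, 0.014, 0, 0, -0.002, 0.014, 0, 0, 0, 0.014, 0, 0, 0, 0, 0, 0, 0, 0, 0, 0]

```text
time_s: 13.32
tcp_pos: [0.6324, -0.1681, 0.1907]
eef_rot: [-95.8, 89.9, 166.1]
contact_force: [0.0, 0.7, -0.0]
gripper_width: 0.0007
```

Run:
```python
from h import *
im=capture("scene")["img"];cv2.imwrite("pics/s11.png",cv2.resize(im[70:220,150:300],None,fx=4,fy=4))
s=get_state();print(s["time_s"],box(s["tcp_pos"]),s["contact_force"],s["joints"].round(1))
```

```text
13.3667 [ 0.05660433 -0.00067149  0.19104192] [-0.82645473  0.53411483 -0.12474337] [  2.1  18.8  -2.4  -0.  -68.8  79.8]
```

View pics/s11.png

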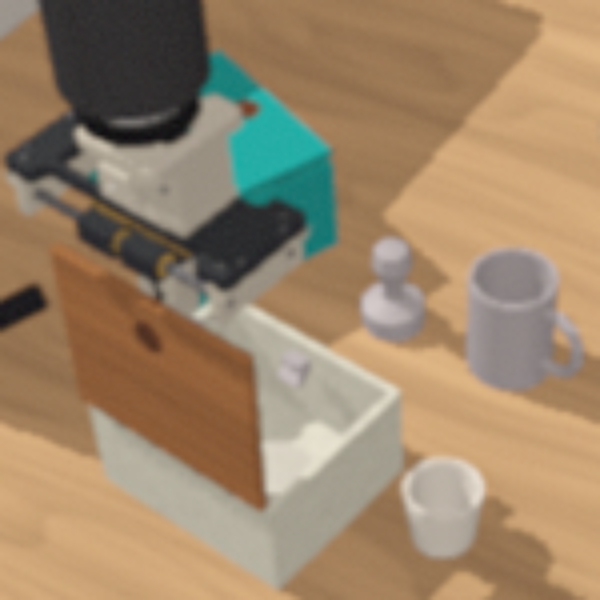

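Emit:
play_rows:
  series: [0, 0.008, 0, 0, 0, 0.007, 0, 0, 0, 0.005, 0, 0, 0, 0, 0, 0, 0, 0, 0, 0]

```text
time_s: 13.78
tcp_pos: [0.6537, -0.1712, 0.1921]
eef_rot: [78.7, 90.0, -19.4]
contact_force: [0.1, -0.1, -0.6]
gripper_width: 0.0002
```

Run:
```python
from h import *
s=get_state();print(s["time_s"],box(s["tcp_pos"]),s["contact_force"])
```

```text
13.7833 [ 0.07837743 -0.00069912  0.1920617 ] [ 0.12035882 -0.0660523  -0.58434674]
```

Emit:
play_rows:
  series: [0, -0.015, 0, 0, 0, -0.02, 0, 0, 0, -0.025, 0, 0, -0.03, -0.02, 0, 0, -0.03, 0, 0, 0]

```text
time_s: 14.2
tcp_pos: [0.57, -0.1595, 0.2522]
eef_rot: [-93.4, 89.8, 168.5]
contact_force: [0.6, 0.2, 1.4]
gripper_width: 0.0004
```

Emit:
play_rows:
  series: [-0.03, -0.02, 0, 0, -0.03, -0.02, 0, 0, 0, -0.02, 0, 0, 0, 0, 0, 0, 0, 0, 0, 0]

```text
time_s: 14.62
tcp_pos: [0.5142, -0.1514, 0.3137]
eef_rot: [103.3, 89.8, 5.2]
contact_force: [0.2, 0.1, 0.9]
gripper_width: 0.0001
```

Run:
```python
from h import *
c=capture("scene");im=c["img"];cv2.imwrite("pics/s12.png",cv2.resize(im[70:270,110:370],None,fx=3,fy=3))
t=capture("top");cv2.imwrite("pics/top12.png",t["img"]);cv2.imwrite("pics/w12.png",capture("wrist")["img"])
for th in (1.5,1.57,1.65,1.75):
  print(th,[proj(c,C+BX*(.074-.148*np.cos(th))+BY*y+[0,0,.097+.148*np.sin(th)]).round(1).tolist() for y in(-.09,.09)])
s=get_state();print(s["time_s"],box(s["tcp_pos"]),s["contact_force"],s["qd"].round(1))
```

```text
1.5 [[165.7, 128.5], [215.4, 156.9]]
1.57 [[162.9, 130.4], [212.7, 159.1]]
1.65 [[159.8, 132.9], [209.6, 161.9]]
1.75 [[155.9, 136.3], [205.8, 165.8]]
14.7667 [-0.06190236 -0.00067102  0.31162501] [-0.37568113 -0.01404051 -0.49390139] [-0.2  0.8  0.1  0.1 -0.1 -0. ]
```

View pics/s12.png

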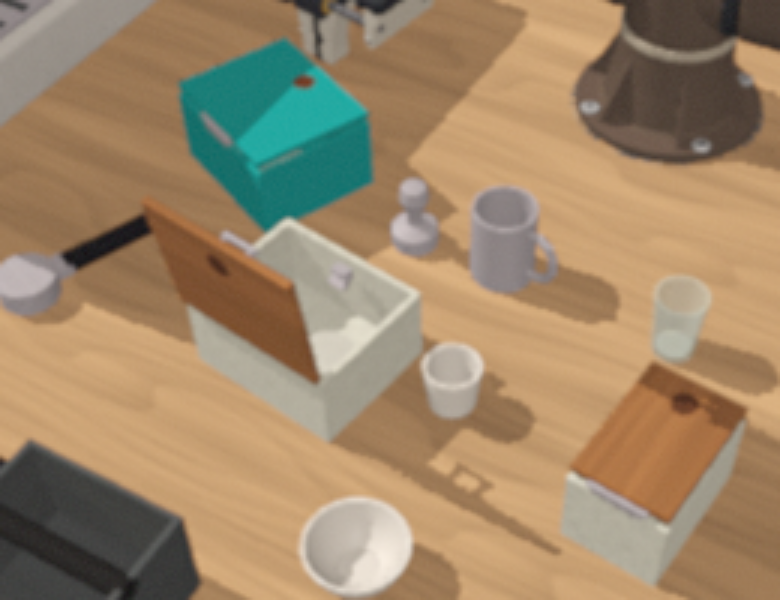

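View pics/top12.png

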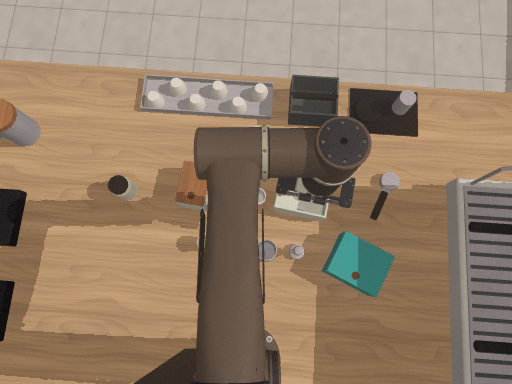

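The scene picture shows the wide lid leaning back. Its lower-edge corners are near (159,135) and (209,164), which matches about 1.65–1.7 rad. The narrow lid is shut, everything else is in place and the hand is well clear.

```bash
python3 -c "
from plant import close_job
print(close_job())"
```

```text
the job is handed in; nothing more can be done
None
```

The wide box is open, and I handed the job in at about 14.8 s. I pressed the wide wooden lid's mark with the shut fingertips until it reached its stop at about 14 N. I then withdrew upwards and the lid sprang ajar. From in front of its edge, I swept it up and back with the outside of the shut fingers.

- **Lid angle:** the last scene picture puts the lid at about 1.65–1.7 rad, leaning back past upright.
- **Hand:** it is about 0.1 m clear of the lid, with no contact force beyond sensor noise.
- **Other things:** the narrow lid is shut, and the cup, jug, tamper, glass, bowl and portafilter look unmoved in the scene view. In the final top view the arm hid part of the counter; the jar, which I could only check there, looks unmoved.
- **Disagreements:** contact came with the reported TCP about 31 mm below the lid's surface. The wrist camera also sat about 5–10 px off the other two views. I used the force reading for height and set the sweep from that measured contact.

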